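# Index the beaker sleeve under the burette

### The arm

A 6-joint arm with a two-finger parallel gripper is mounted at the origin on the work surface. World frame = base frame: x ahead of the robot, y to its left, z up, the work surface at z = 0. Lengths are in m, angles in rad, forces in N, time in s.
With the tool pointing down it reaches from about 0.35 to 0.85 m from the base axis. Payload 8.1 kg.
Tool frame: the origin (TCP) lies between the finger pads; the fingertips stand ahead of it and the grasp point (between the pads) lies 3 mm ahead of it (manip.tcp_to_tips is the z of the fingertips in the tool frame, in m); z points along the fingers, y is the line along which they close (so a half turn about z gives the same grasp; the last joint's range is limited). The gripper opens to 93 mm and grips with 3 to 60 N. Pads are 15 mm wide; open, the fingers measure 128 mm over their backs; the gripper's body (75 mm by 188 mm) begins 65 mm behind the grasp point.
Start: joints at [1.04, 0.13, 1.488, -0, 1.523, -0.085], TCP at [0.259, 0.541, 0.241] pointing down, gripper open.
Joint ranges: [-2.96, 2.96], [-0.89, 2.26], [0.02, 2.5], [-1.34, 4.48], [0, 2.73], [-2.66, 2.66]. Speed limits (rad/s): [2.39, 2.39, 2.79, 3.14, 3.14, 3.14].

### API

Orientations are given as a unit quaternion [x, y, z, w].
In Python, from rig import manip gives the robot as it stands.
- The arm moves only by the tool move_arm, never from a script. Its argument "moves" is a list of rows, each an object of numbers: "grip": the opening, from 0 (shut) to 1 (fully open); "tx", "ty", "tz": the shift along the tool's x, y, z in parts of the range, where 1.0 means 0.75 m; "roll": the turn about the tool's z in parts of the range, where 1.0 means pi/2 rad. A call has exactly 5 rows; each row is the pose to reach, as a shift and turn from the pose commanded when the call began, along the tool's axes at that moment; what a row does not reach only later rows make up. A row lasts 1/8 s, in which the tool goes at most 62.5 mm and 10.7 degrees, less where a joint would pass 70% of its speed; a pose out of reach is approached as far as the arm can. A call with a gripper value outside its range is refused whole. The fingers move at their own pace and stop on an object; "force" is the grip in N (left out, the last holds). Time passes only in rows, so rows that repeat a pose let the fingers close, or fill a call up. It gives the time, the measured TCP pose, the force, the opening and the grip force at its end, in the units of the state.
- manip.get_obs(): the state, without advancing time (a new reading comes with each control period).
- manip.camera(name): name is "scene" or "side" or "wrist"; returns a dict with "color" (384x512x3 uint8, red, green, blue), "fov_y" (degrees; the focal length in pixels is half the picture's height over the tangent of half this angle, whatever the lens; pixels are square), "cx", "cy" (the principal point, pixels), "rvec" (rotation vector, rad) and "tvec" (3), from world to camera coordinates, as OpenCV has them. Camera axes: x right, y down, z forward; pixel columns grow to the right and rows downward; lengths in m; the calibration is good to about 2 mm. A picture is of the moment at which its call begins. There is no depth.
- manip.close_job(): hands the job in; it is judged then, once.
The state is a dict: "time": time; "qpos": joint angles; "joint_velocities": joint speeds; "joint_torque": joint torques, N m; "eef_pos": TCP position; "ee_rot": TCP orientation; "wrist_force": force on the tool from outside, world axes, zero at the start; "moment": the same for the moment, N m; "gripper_width": opening from 0.0 (shut) to 1.0 (fully open); "finger_force": force on a finger pad.
Only numpy, scipy, OpenCV 4.12 (cv2) and the standard library are available. Lean on these libraries where they do the work, as an engineer would, in place of code of your own. Each camera call takes 0.05 s, during which the arm holds its last target. There are 200 camera calls.

### The job

The sleeve that carries the beaker is locked on its filling rail by a spring plunger. Pull the plunger's knob up, slide the sleeve along the rail until the beaker is under the burette's nozzle, and let the plunger drop fully home in the locking hole there. Do not force the sleeve, knock the burette, or disturb the bottles around it; leave the knob free at the end.

Things in the scene. Friction and masses are not known exactly. Their poses are not given: they have to be found in the camera images.
- rail: Straight filling rail fixed to the bench: grey base 70 x 460 x 12 mm, a foot at each end, and between them a level aluminium square tube, 30 x 30 mm. Origin: middle of the base's underside; y runs along the tube, z is up, x points to the beaker's side. Behind it, at rail x = 235 mm and y = -130, -70, 70 and 130 mm, are four places: the burette's foot at one, small bottles at the others.
- tube_top (a point): Middle of the tube's top face, 85 mm above the bench; axes as the rail's. Openings in it: a parking slot 48 mm long nominally at y = 0, and square locking holes 11 mm long (14 mm deep at least) nominally at y = -130, -70, 70 and 130 mm, one per place. The tube is fitted roughly: all five openings together lie up to 14 mm to either side along y of these places, not measured.
- carriage (a joint): Sleeve's position along the rail's y in m, 0 = middle; starts within 3 mm of 0, plunger in the parking slot; travels 0.16 either way. Dark steel sleeve 46 x 90 (along y) x 46 mm, top 93 mm above the bench, 0.5 to 0.8 kg, with the beaker on a bracket; slides with about 3 N of friction while the plunger is pulled.
- plunger (a joint): Plunger lift, m: 0 = home (pin 10 mm deep), 0.010 = pin tip level with the tube's top, 0.018 = stop. A spring presses it down, 5 N at 0 to 14 N at the stop, plus 0.8 N weight. The pin is 8 mm across, flat-ended; on the tube it slides, dragging 2 to 3 N more (up to 9 N in all to start), and falls into any opening it meets; a sideways load on the knob can hold it up by friction.
- knob (a point): Centre of the plunger's black knob, an upright knurled cylinder 26 mm across and 30 mm tall over the tube's middle line, 127 mm above the bench when home; rises with the plunger. Under it a steel bushing 22 mm across stands on the sleeve, up to 106 mm above the bench. Axes as the rail's.
- pin: The plunger's steel pin, 8 mm across, inside the sleeve under the knob; moves with the knob. Origin: on the bench under its axis when home. Pressing it on the tube or a hole's edge with over 25 N, by pushing the sleeve while it is locked or the knob down, counts as forcing. It can only bear on the tube; the spring alone gives up to 11 N.
- beaker_mouth (a point): Centre of the mouth of the glass beaker (62 mm wide, 75 mm tall) fixed in the sleeve's bracket; 125 mm from the knob's axis on the rail's +x side, 132 mm above the bench.
- nozzle (a point): Lower tip of the burette's white nozzle, 155 mm above the bench, over the beaker's path (125 mm from the tube's middle line, level in y with the stand's place). The fixed stand has a steel post 332 mm high, a white foot 70 x 52 mm and an arm that holds the glass burette (18 mm across, 120 mm tall).
- burette: The burette and its stand, which must not be knocked. Origin: the place it occupies, on the bench behind the rail; axes as the rail's.
- amber_a: Small brown glass bottle, 48 mm across, 115 mm tall, at one of the four places; leave alone.
- white_b: Small white plastic bottle, 48 mm across, 105 mm tall, at one of the four places; leave alone.
- clear_c: Small clear jar, 46 mm across, 95 mm tall, at one of the four places; leave alone.
- big_white: White plastic bottle, 84 mm across, 170 mm tall, on the bench; leave alone.
- big_amber: Brown glass bottle, 76 mm across, 160 mm tall, on the bench; leave alone.
- spare_beaker: Empty glass beaker, 64 mm across, 80 mm tall, on the bench; leave alone.
- small_jar: White jar with a blue lid, 44 mm across, 60 mm tall, on the bench; leave alone.
- spatula: Spatula with a wooden handle, 280 mm long, lying on the bench near the robot; leave alone.

How it is judged:
By the outcome, as a careful person would: the job done as asked, in the order asked, and still so for the second after the job is handed in, with the robot touching nothing.
It also fails if it takes over 45 s, if anything falls off the work surface, if the arm or the gripper's body presses on something with over 40 N, if the wrist force passes 120 N, or if a joint passes its speed limit or range.

## Working session

There is one attempt and no reset: what is moved stays moved. The work goes in short steps, Python scripts to look and compute and a tool call to move; the robot and the scene stay as the last step left them, time stands still between calls to the robot, and variables do not carry over. Pictures are saved under pics/ and viewed, at most 10 in all, crops included, and the job is handed in when it is done.

Besides the shell and the picture viewer there is one more tool, called after "Request:" by a JSON object that holds its "op" and its "data", one argument or row to a line. move_arm: Moves the arm, as the interface text tells. Its arguments: {"type":"object","properties":{"moves":{"type":"array","items":{"type":"object","properties":{"grip":{"type":"number"},"tx":{"type":"number"},"ty":{"type":"number"},"tz":{"type":"number"},"roll":{"type":"number"}}}},"force":{"type":"number"}},"required":["moves"]}

```bash
mkdir -p pics; cat > h.py <<'E'
import numpy as np, cv2
from rig import manip
def cam(n):
    c=manip.camera(n); img=c["color"]; f=img.shape[0]/2/np.tan(np.radians(c["fov_y"])/2)
    R=cv2.Rodrigues(np.array(c["rvec"],float))[0]; t=np.array(c["tvec"],float).ravel()
    return dict(img=img,f=f,cx=c["cx"],cy=c["cy"],R=R,t=t,C=-R.T@t)
def ray(c,u,v):
    d=c["R"].T@np.array([(u-c["cx"])/c["f"],(v-c["cy"])/c["f"],1]); return d/np.linalg.norm(d)
def onz(c,u,v,z):
    d=ray(c,u,v); return c["C"]+d*(z-c["C"][2])/d[2]
def proj(c,p):
    q=c["R"]@np.array(p)+c["t"]; return q[:2]/q[2]*c["f"]+[c["cx"],c["cy"]]
def tri(c1,p1,c2,p2):
    d1=ray(c1,*p1);d2=ray(c2,*p2)
    s=np.linalg.lstsq(np.c_[d1,-d2],c2["C"]-c1["C"],rcond=None)[0]
    a=c1["C"]+s[0]*d1;b=c2["C"]+s[1]*d2
    return (a+b)/2,np.linalg.norm(a-b)
def save(c,name): cv2.imwrite("pics/"+name,c["img"][:,:,::-1])
E
python3 - <<'E'
from h import *
cs=[cam(n) for n in("scene","side","wrist")]
for c in cs: print(c["C"].round(3),round(c["f"],1),c["R"][2].round(2))
import pickle; pickle.dump(cs,open("cs.pkl","wb"))
for n,c in zip("abc",cs): save(c,n+"0.png")
cv2.imwrite("pics/all.png",cv2.resize(np.hstack([cs[0]["img"],cs[1]["img"]]),(800,300))[:,:,::-1])
o=manip.get_obs();print({k:np.round(v,3) for k,v in o.items()},manip.tcp_to_tips)
E
```

```text
[1.171 0.465 1.142] 458.9 [-0.51 -0.37 -0.78]
[-0.049 -0.577  0.813] 362.6 [ 0.53  0.55 -0.65]
[0.182 0.578 0.384] 275.2 [ 0.27 -0.13 -0.95]
{'time': np.float64(0.15), 'qpos': array([ 1.04 ,  0.131,  1.489,  0.   ,  1.523, -0.085]), 'joint_velocities': array([ 0.   , -0.002, -0.005, -0.001, -0.001, -0.   ]), 'joint_torque': array([ 1.0000e-03, -5.6047e+01, -4.9234e+01,  7.7000e-02,  3.0000e-02,
       -0.0000e+00]), 'eef_pos': array([0.258, 0.541, 0.24 ]), 'ee_rot': array([ 0.221,  0.975, -0.001, -0.   ]), 'wrist_force': array([-0.51 ,  0.218,  0.787]), 'moment': array([ 0.015, -0.005, -0.019]), 'finger_force': np.float64(0.0), 'gripper_width': np.float64(1.002)} 0.022
```

View pics/a0.png

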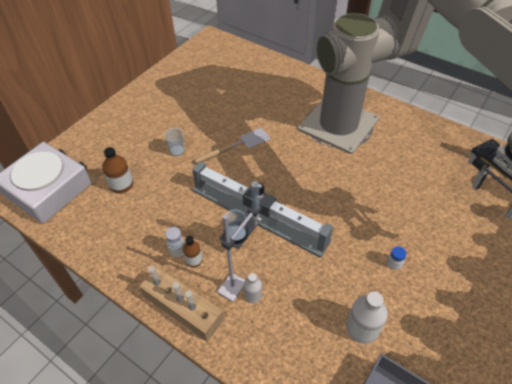

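View pics/b0.png

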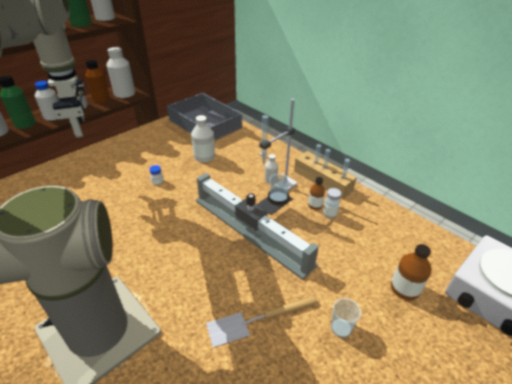

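The scene view shows the rail running from (197,180) to (325,240) with the knob near (257,190). The burette's foot is at (232,288), between a white bottle (253,288) and an amber bottle (193,252). The side view agrees: rail from (202,185) to (310,262), knob at (250,200), foot at (285,185). I'll zoom in on both.

```bash
python3 - <<'E'
import pickle
from h import *
a,b,_=pickle.load(open("cs.pkl","rb"))
A=cv2.resize(a["img"][160:310,150:340],None,fx=4,fy=4,interpolation=cv2.INTER_CUBIC)
B=cv2.resize(b["img"][130:280,180:350],None,fx=4,fy=4,interpolation=cv2.INTER_CUBIC)
cv2.imwrite("pics/za.png",A[:,:,::-1]);cv2.imwrite("pics/zb.png",B[:,:,::-1])
E
```

```text
(no output)
```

View pics/za.png

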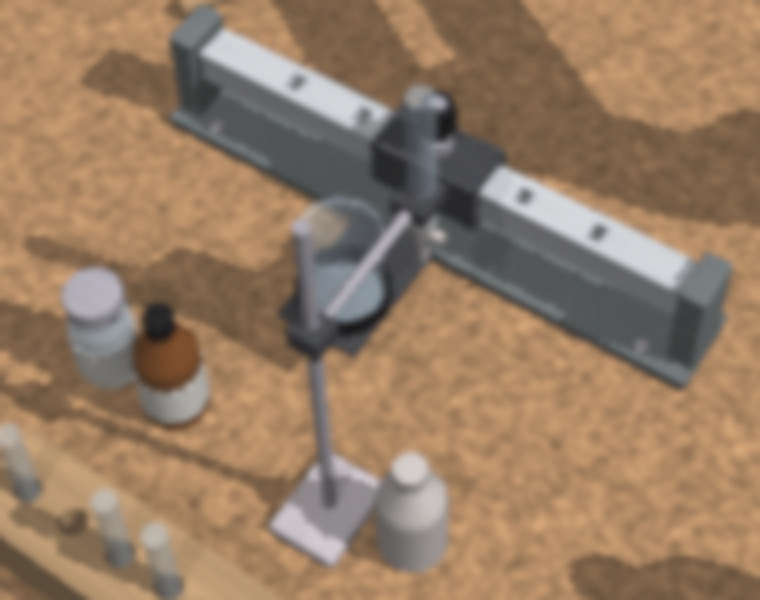

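View pics/zb.png

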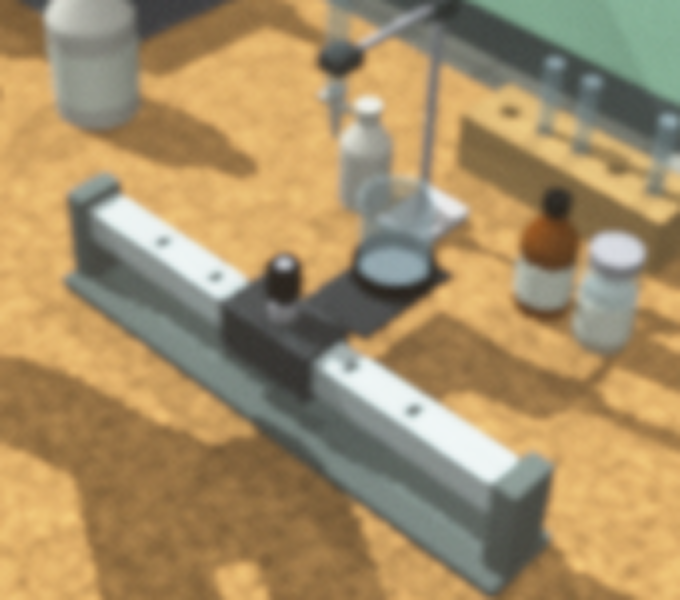

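The zooms show the tube's four holes: scene crop (297,81), (364,116), (525,195), (598,232); side crop (163,241), (216,277), (349,365), (414,410). The knob's top is at side crop (285,263). The post's base is at scene crop (330,500), and the nozzle tip is at about side crop (337,132).

```bash
cat > m.py <<'E'
import pickle
from h import *
a,b,_=pickle.load(open("cs.pkl","rb"))
ua=lambda p:(p[0]/4+150-.375,p[1]/4+160-.375)
ub=lambda p:(p[0]/4+180-.375,p[1]/4+130-.375)
HA=[(297,81),(364,116),(525,195),(598,232)]
HB=[(414,410),(349,365),(216,277),(163,241)]
PA=np.array([onz(a,*ua(p),.085) for p in HA]);PB=np.array([onz(b,*ub(p),.085) for p in HB])
print("A\n",PA.round(4),"\nB\n",PB.round(4))
P=(PA+PB)/2
d=(P[3]+P[2]-P[0]-P[1]);d/=np.linalg.norm(d);print("dir",d,"yaw of y axis",np.degrees(np.arctan2(d[1],d[0])))
s=(P-P.mean(0))@d;print("s",s)
print("knob top",onz(b,*ub((285,263)),.142))
print("base ends A",onz(a,*ua((173,118)),.012),onz(a,*ua((685,383)),.012))
print("base ends B",onz(b,*ub((68,280)),.012),onz(b,*ub((495,592)),.012))
# foot tops at ends: far-side corner pairs
print("tube ends A",onz(a,*ua((212,43)),.085),onz(a,*ua((683,272)),.085))
print("tube ends B",onz(b,*ub((502,477)),.085),onz(b,*ub((107,207)),.085))
print("post base",onz(a,*ua((330,502)),.0), "nozzle",onz(b,*ub((337,133)),.155))
x=np.array([d[1],-d[0],0]); m=P.mean(0)
k=onz(b,*ub((285,263)),.142)
for n,q in(("knob",k),("post",onz(a,*ua((330,502)),.01)),("noz",onz(b,*ub((337,133)),.155))):print(n,(q-m)@x,(q-m)@d)
E
python3 m.py
```

```text
A
 [[ 0.4998 -0.1336  0.085 ]
 [ 0.4986 -0.0719  0.085 ]
 [ 0.4922  0.0662  0.085 ]
 [ 0.4902  0.1261  0.085 ]] 
B
 [[ 0.4989 -0.1315  0.085 ]
 [ 0.4974 -0.0694  0.085 ]
 [ 0.4908  0.0676  0.085 ]
 [ 0.4886  0.1285  0.085 ]]
dir [-0.04135327  0.99914459  0.        ] yaw of y axis 92.37004368342971
s [-0.13039454 -0.06849242  0.06920763  0.12967934]
knob top [ 0.4947272  -0.00473842  0.142     ]
base ends A [ 0.53981079 -0.23289318  0.012     ] [0.52009205 0.22194521 0.012     ]
base ends B [0.45130279 0.21345769 0.012     ] [ 0.46970497 -0.23964511  0.012     ]
tube ends A [ 0.50640334 -0.21077991  0.085     ] [0.48586471 0.19226031 0.085     ]
tube ends B [ 0.49679127 -0.21290636  0.085     ] [0.48294353 0.19265234 0.085     ]
post base [0.73318751 0.06678344 0.        ] nozzle [0.62178949 0.07117028 0.155     ]
knob 5.343395499396038e-05 -0.002497081371176611
post 0.24524256472864742 0.06242787538703157
noz 0.1301461087315766 0.06809225179011569
```

```bash
cat > sh.py <<'E'
import sys
from h import *
from scipy.spatial.transform import Rotation as Ro
o=manip.get_obs();R=Ro.from_quat(o["ee_rot"]).as_matrix();p=np.array(o["eef_pos"])
print("t",o["time"],"pos",p.round(4),"w",o["gripper_width"],"F",np.round(o["wrist_force"],1))
print("y ang",np.degrees(np.arctan2(R[1,1],R[0,1])),"axes\n",R.round(3))
if len(sys.argv)>3: print("tool shift",R.T@(np.array(list(map(float,sys.argv[1:4])))-p))
E
python3 sh.py 0.495 -0.006 0.20
python3 - <<'E'
import pickle
from h import *
a,b,_=pickle.load(open("cs.pkl","rb"))
print(onz(a,366,325,.05),onz(a,398,258,.05))
E
```

```text
t 0.15 pos [0.2585 0.541  0.2398] w 1.001866949687017 F [-0.5  0.2  0.8]
y ang 64.45896732713756 axes
 [[-0.902  0.431 -0.001]
 [ 0.431  0.902 -0.001]
 [ 0.    -0.001 -1.   ]]
tool shift [-0.44926425 -0.39152192  0.04034511]
[0.65085103 0.41990992 0.05      ] [0.43023714 0.40596407 0.05      ]
```

The manual's scale: shifts go in shares of 0.75 m and turns go in shares of pi/2 rad. Converting my numbers, -0.22 m / 0.75 = -0.2933, -0.19 m / 0.75 = -0.2533, -0.488 rad / 1.5708 = -0.3107.

Request:
{"op": "move_arm", "data": {
  "moves": [
    {"tx": -0.0533, "ty": -0.0467, "tz": 0, "roll": -0.0637, "grip": 1},
    {"tx": -0.1133, "ty": -0.1, "tz": 0, "roll": -0.1273, "grip": 1},
    {"tx": -0.1733, "ty": -0.1533, "tz": 0, "roll": -0.191, "grip": 1},
    {"tx": -0.2333, "ty": -0.2067, "tz": 0, "roll": -0.2546, "grip": 1},
    {"tx": -0.2933, "ty": -0.2533, "tz": 0, "roll": -0.3107, "grip": 1}
  ],
  "force": 40
}}

```text
time: 0.78
eef_pos: [0.3755, 0.2732, 0.2405]
ee_rot: [-0.023, 1.0, -0.0, 0.0]
wrist_force: [1.0, 0.3, 0.2]
gripper_width: 1.002
finger_force: 0.0
```

```bash
python3 sh.py 0.495 -0.006 0.20
```

```text
t 0.775 pos [0.3755 0.2732 0.2405] w 1.002412544514498 F [1.  0.3 0.2]
y ang 92.60951073441123 axes
 [[-0.999 -0.046  0.   ]
 [-0.046  0.999  0.   ]
 [-0.    -0.    -1.   ]]
tool shift [-0.10667499 -0.28437516  0.04049416]
```

To row units: -0.284 m / 0.75 = -0.3787, -0.235 m / 0.75 = -0.3133.

Request:
{"op": "move_arm", "data": {
  "moves": [
    {"tx": -0.0267, "ty": -0.0733, "tz": 0, "grip": 1},
    {"tx": -0.0573, "ty": -0.1533, "tz": 0.0133, "grip": 1},
    {"tx": -0.088, "ty": -0.2333, "tz": 0.0267, "grip": 1},
    {"tx": -0.12, "ty": -0.3133, "tz": 0.04, "grip": 1},
    {"tx": -0.1427, "ty": -0.3787, "tz": 0.0533, "grip": 1}
  ]
}}

```text
validation failed for argument at $.mo...
```

Request:
{"op": "move_arm", "data": {
  "moves": [
    {"grip": 0.8},
    {"grip": 0.7},
    {"grip": 0.6},
    {"grip": 0.6},
    {"grip": 0.6}
  ]
}}

```text
validation failed for argument at $.mo...
```

```bash
python3 sh.py 0.495 -0.006 0.133; python3 - <<'E'
from h import *
c=cam("side");w=cam("wrist");s=cam("scene")
f=lambda c,x,y:cv2.resize(c["img"][y:y+150,x:x+130],None,fx=3,fy=3,interpolation=cv2.INTER_CUBIC)
W=cv2.resize(w["img"],(600,450))
cv2.imwrite("pics/ap.png",np.vstack([W[:300],]) [:,:,::-1])
v=np.hstack([f(c,185,130),f(s,195,130)])[:, :780]
cv2.imwrite("pics/ap.png",v[:,:,::-1])
E
```

```text
t 0.775 pos [0.3755 0.2732 0.2405] w 1.002412544514498 F [1.  0.3 0.2]
y ang 92.60951073441123 axes
 [[-0.999 -0.046  0.   ]
 [-0.046  0.999  0.   ]
 [-0.    -0.    -1.   ]]
tool shift [-0.10666704 -0.28437486  0.10749416]
```

View pics/ap.png

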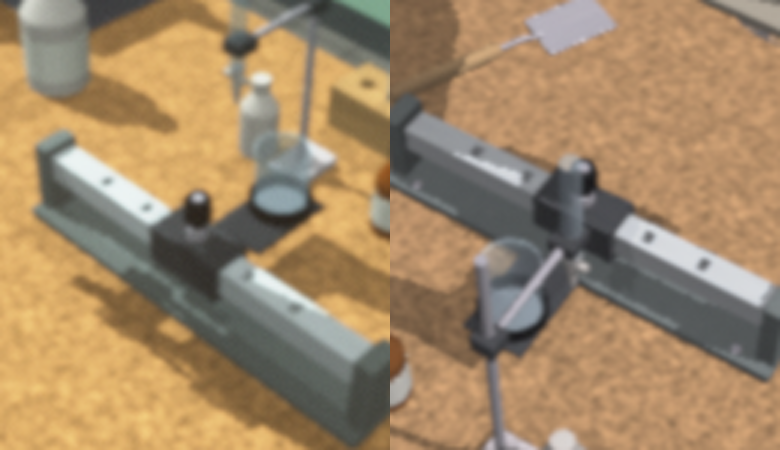

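The picture shows the scene unchanged and the gripper not in view: both moves were refused, because each row must give every field (knob at crop (198,205) left and (585,178) right). I'll resend them with all fields filled.

To row units: -0.284 m / 0.75 = -0.3787, -0.235 m / 0.75 = -0.3133.

Request:
{"op": "move_arm", "data": {
  "moves": [
    {"tx": -0.0267, "ty": -0.0733, "tz": 0, "roll": 0, "grip": 1},
    {"tx": -0.0573, "ty": -0.1533, "tz": 0.0133, "roll": 0, "grip": 1},
    {"tx": -0.088, "ty": -0.2333, "tz": 0.0267, "roll": 0, "grip": 1},
    {"tx": -0.12, "ty": -0.3133, "tz": 0.04, "roll": 0, "grip": 1},
    {"tx": -0.1427, "ty": -0.3787, "tz": 0.0533, "roll": 0, "grip": 1}
  ],
  "force": 40
}}

```text
time: 1.55
eef_pos: [0.4951, -0.0046, 0.2004]
ee_rot: [-0.021, 1.0, 0.0, 0.0]
wrist_force: [0.1, 0.7, -0.2]
gripper_width: 0.998
finger_force: 0.0
```

Request:
{"op": "move_arm", "data": {
  "moves": [
    {"tx": 0, "ty": 0, "tz": 0, "roll": 0, "grip": 0.7},
    {"tx": 0, "ty": 0, "tz": 0, "roll": 0, "grip": 0.6},
    {"tx": 0, "ty": 0, "tz": 0, "roll": 0, "grip": 0.6},
    {"tx": 0, "ty": 0, "tz": 0, "roll": 0, "grip": 0.6},
    {"tx": 0, "ty": 0, "tz": 0, "roll": 0, "grip": 0.6}
  ],
  "force": 40
}}

```text
time: 2.17
eef_pos: [0.4942, -0.0033, 0.2009]
ee_rot: [-0.022, 1.0, 0.0, 0.0]
wrist_force: [-1.4, 0.6, -0.5]
gripper_width: 0.607
finger_force: 0.0
```

```bash
python3 sh.py 0.495 -0.006 0.133; python3 - <<'E'
from h import *
c=cam("side");w=cam("wrist")
f=cv2.resize(c["img"][110:260,185:315],None,fx=3,fy=3,interpolation=cv2.INTER_CUBIC)
W=cv2.resize(w["img"],None,fx=.78,fy=.78)[:, :]
W=cv2.copyMakeBorder(W,0,450-W.shape[0],0,0,cv2.BORDER_CONSTANT)
cv2.imwrite("pics/ap2.png",np.hstack([f,W])[:,:,::-1])
p=manip.get_obs()["eef_pos"]; print(proj(w,p+np.array([0,0,-.003])), proj(w,[.4949,-.006,.142]))
E
```

```text
t 2.175 pos [ 0.4942 -0.0033  0.2009] w 0.6074250899869716 F [-1.4  0.6 -0.5]
y ang 92.49611584049256 axes
 [[-0.999 -0.044  0.001]
 [-0.044  0.999  0.   ]
 [-0.001 -0.    -1.   ]]
tool shift [-0.00069088 -0.00273952  0.06793126]
[258.51746175 252.97347627] [256.05613463 218.12078735]
```

View pics/ap2.png

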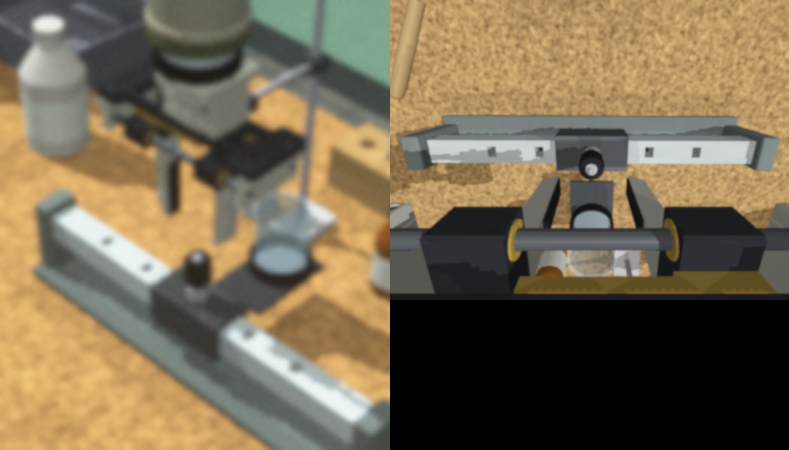

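The wrist view shows the knob top at crop (592,170), between the fingers, with the target hole at (649,152) on the burette's side. Image right is +y. The gripper is centred on the knob, so I'll descend and grip.

```bash
python3 - <<'E'
from h import *
w=cam("wrist"); g=cv2.cvtColor(w["img"],cv2.COLOR_RGB2GRAY)
for u,v in((492,152),(539,152),(649,152),(696,152)):
    u=int((u-390)/.78);v=int(v/.78);k=g[v-7:v+8,u-8:u+9]; m=(k<(int(k.max())+k.min())/2).astype(float)
    # keep central blob
    n,l,st,ce=cv2.connectedComponentsWithStats(m.astype(np.uint8)); i=np.argmin([np.hypot(*(c-[8,7])) if j else 99 for j,c in enumerate(ce)])
    q=ce[i]+[u-8,v-7]; print(q.round(1),st[i][2:5],onz(w,*q,.085).round(4))
print("knob",onz(w,(592-390)/.78,170/.78,.142))
E
```

```text
[130. 194.] [ 17  15 255] [ 0.4984 -0.1323  0.085 ]
[191.9 194.5] [ 8 12 85] [ 0.4962 -0.0709  0.085 ]
[332. 194.] [ 17  15 255] [0.4896 0.0683 0.085 ]
[392. 194.] [ 17  15 255] [0.487  0.1278 0.085 ]
knob [ 0.49461752 -0.00386179  0.142     ]<stdin>:4: RuntimeWarning: overflow encountered in scalar add
```

To row units: 0.068 m / 0.75 = 0.0907, 0.066 m / 0.75 = 0.088.

Request:
{"op": "move_arm", "data": {
  "moves": [
    {"tx": 0, "ty": 0, "tz": 0.0227, "roll": 0, "grip": 0.6},
    {"tx": 0, "ty": 0, "tz": 0.0453, "roll": 0, "grip": 0.6},
    {"tx": 0, "ty": 0, "tz": 0.068, "roll": 0, "grip": 0.6},
    {"tx": 0, "ty": 0, "tz": 0.088, "roll": 0, "grip": 0.6},
    {"tx": 0, "ty": 0, "tz": 0.0907, "roll": 0, "grip": 0.6}
  ],
  "force": 40
}}

```text
time: 2.95
eef_pos: [0.493, -0.004, 0.1307]
ee_rot: [-0.021, 1.0, 0.0, -0.002]
wrist_force: [0.3, -0.0, -0.6]
gripper_width: 0.6
finger_force: 0.0
```

Request:
{"op": "move_arm", "data": {
  "moves": [
    {"tx": 0, "ty": 0, "tz": 0, "roll": 0, "grip": 0.4},
    {"tx": 0, "ty": 0, "tz": 0, "roll": 0, "grip": 0.3},
    {"tx": 0, "ty": 0, "tz": 0, "roll": 0, "grip": 0.2},
    {"tx": 0, "ty": 0, "tz": 0, "roll": 0, "grip": 0.15},
    {"tx": 0, "ty": 0, "tz": 0, "roll": 0, "grip": 0.15}
  ],
  "force": 40
}}

```text
time: 3.58
eef_pos: [0.4946, -0.0044, 0.1333]
ee_rot: [-0.021, 1.0, -0.0, 0.001]
wrist_force: [0.1, -1.6, 4.2]
gripper_width: 0.271
finger_force: 40.0
```

To row units: -0.015 m / 0.75 = -0.02, -0.012 m / 0.75 = -0.016.

Request:
{"op": "move_arm", "data": {
  "moves": [
    {"tx": 0, "ty": 0, "tz": -0.0053, "roll": 0, "grip": 0.15},
    {"tx": 0, "ty": 0, "tz": -0.0107, "roll": 0, "grip": 0.15},
    {"tx": 0, "ty": 0, "tz": -0.016, "roll": 0, "grip": 0.15},
    {"tx": 0, "ty": 0, "tz": -0.02, "roll": 0, "grip": 0.15},
    {"tx": 0, "ty": 0, "tz": -0.02, "roll": 0, "grip": 0.15}
  ],
  "force": 45
}}

```text
time: 4.2
eef_pos: [0.4944, -0.0043, 0.1466]
ee_rot: [-0.021, 1.0, -0.0, 0.0]
wrist_force: [8.9, -2.3, -11.8]
gripper_width: 0.269
finger_force: 45.0
```

```bash
python3 sh.py; cat > k.py <<'E'
import sys
from h import *
c=cam("side"); w=cam("wrist")
f=cv2.resize(c["img"][110:260,185:315],None,fx=3,fy=3,interpolation=cv2.INTER_CUBIC)
W=cv2.resize(w["img"],None,fx=.78,fy=.78)
W=cv2.copyMakeBorder(W,0,450-W.shape[0],0,0,cv2.BORDER_CONSTANT)
cv2.imwrite("pics/"+sys.argv[1],np.hstack([f,W])[:,:,::-1])
E
python3 k.py lift.png
```

```text
t 4.2 pos [ 0.4944 -0.0043  0.1466] w 0.26934501919529596 F [  8.9  -2.3 -11.8]
y ang 92.41110476651666 axes
 [[-0.999 -0.042  0.   ]
 [-0.042  0.999 -0.   ]
 [-0.    -0.    -1.   ]]
```

View pics/lift.png

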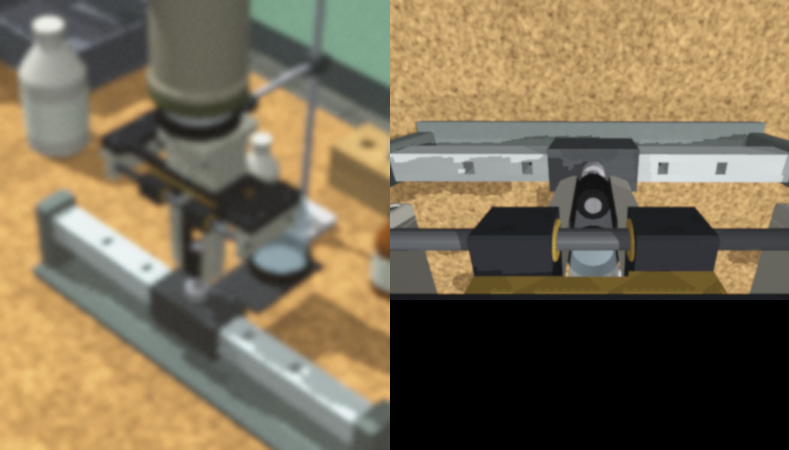

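The knob is up about 13 mm: −11.8 N matches the spring, and the bushing shows under it at (195,290). Now I'll slide most of the way.

To row units: 0.055 m / 0.75 = 0.0733, -0.001 m / 0.75 = -0.0013.

Request:
{"op": "move_arm", "data": {
  "moves": [
    {"tx": -0.0013, "ty": 0.008, "tz": 0, "roll": 0, "grip": 0.15},
    {"tx": -0.0013, "ty": 0.024, "tz": 0, "roll": 0, "grip": 0.15},
    {"tx": -0.0013, "ty": 0.0427, "tz": 0, "roll": 0, "grip": 0.15},
    {"tx": -0.0013, "ty": 0.06, "tz": 0, "roll": 0, "grip": 0.15},
    {"tx": -0.0013, "ty": 0.0733, "tz": 0, "roll": 0, "grip": 0.15}
  ],
  "force": 45
}}

```text
time: 4.92
eef_pos: [0.4922, 0.0508, 0.1459]
ee_rot: [-0.021, 1.0, -0.0, -0.001]
wrist_force: [5.9, -2.9, -12.2]
gripper_width: 0.272
finger_force: 45.0
```

To row units: 0.009 m / 0.75 = 0.012, 0.004 m / 0.75 = 0.0053.

Request:
{"op": "move_arm", "data": {
  "moves": [
    {"tx": 0, "ty": 0.0053, "tz": 0, "roll": 0, "grip": 0.15},
    {"tx": 0, "ty": 0.012, "tz": 0, "roll": 0, "grip": 0.15},
    {"tx": 0, "ty": 0.012, "tz": 0, "roll": 0, "grip": 0.15},
    {"tx": 0, "ty": 0.012, "tz": 0, "roll": 0, "grip": 0.15},
    {"tx": 0, "ty": 0.012, "tz": 0, "roll": 0, "grip": 0.15}
  ],
  "force": 45
}}

```text
time: 5.55
eef_pos: [0.4919, 0.0601, 0.1459]
ee_rot: [-0.021, 1.0, 0.0, -0.001]
wrist_force: [5.7, 1.7, -11.9]
gripper_width: 0.27
finger_force: 45.0
```

Request:
{"op": "move_arm", "data": {
  "moves": [
    {"tx": 0, "ty": 0, "tz": 0.002, "roll": 0, "grip": 0.15},
    {"tx": 0, "ty": 0, "tz": 0.004, "roll": 0, "grip": 0.15},
    {"tx": 0, "ty": 0, "tz": 0.004, "roll": 0, "grip": 0.33},
    {"tx": 0, "ty": 0, "tz": 0.004, "roll": 0, "grip": 0.33},
    {"tx": 0, "ty": 0, "tz": 0.004, "roll": 0, "grip": 0.33}
  ],
  "force": 20
}}

```text
time: 6.18
eef_pos: [0.4926, 0.0599, 0.145]
ee_rot: [-0.021, 1.0, 0.0, 0.0]
wrist_force: [0.3, 0.5, -0.1]
gripper_width: 0.329
finger_force: 0.0
```

```bash
python3 sh.py; python3 k.py down.png
```

```text
t 6.175 pos [0.4926 0.0599 0.145 ] w 0.32946531404327967 F [ 0.3  0.5 -0.1]
y ang 92.42124844851725 axes
 [[-0.999 -0.042  0.   ]
 [-0.042  0.999  0.   ]
 [-0.    -0.    -1.   ]]
```

View pics/down.png

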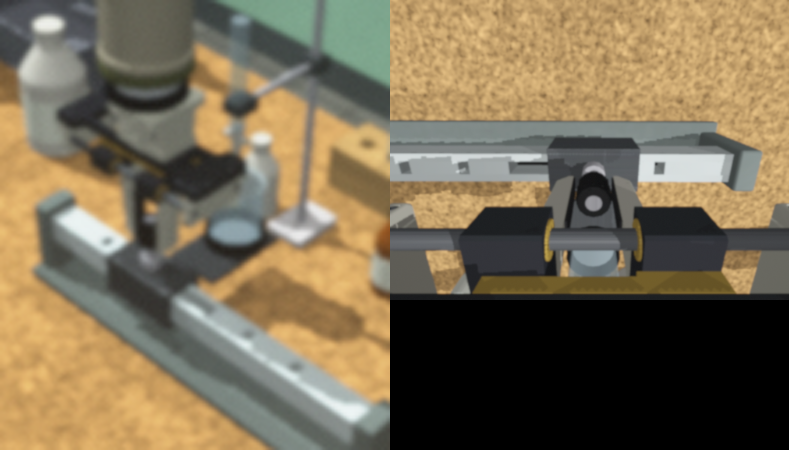

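The bushing is still visible under the knob at crop (150,257), so the pin rests on the tube. The sleeve has moved and the beaker, at (235,232), is nearing the nozzle. I'll nudge the knob towards the hole in small pushes, backing off after each.

```bash
cat > kz.py <<'E'
from h import *
o=manip.get_obs();w=cam("wrist");p=np.array(o["eef_pos"])
f=w["img"][225:300,225:300]
g=cv2.cvtColor(f,cv2.COLOR_RGB2GRAY); hs=(g>120)&(np.ptp(f.astype(int),axis=2)<30)
n,l,st,ce=cv2.connectedComponentsWithStats(hs.astype(np.uint8))
q0=np.array([(594-390)/.78-225,204/.78-225])
i=min((j for j in range(1,n) if st[j][4]>30),key=lambda j:np.hypot(*(ce[j]-q0)))
q=ce[i]+225
print("t",o["time"],"pos",p.round(4),"F",np.round(o["wrist_force"],1),"blob",q.round(1),st[i][2:5])
# height of knob top assuming on tube midline x
e=np.array([-.0414,.9991]);m=np.array([.4943,-.0022])
xs=m[0]+e[0]*(p[1]-m[1])
for lift in(0,.010):print(lift,proj(w,[xs,p[1],.142+lift]).round(1))
E
python3 kz.py
```

```text
t 6.275 pos [0.4926 0.0598 0.1449] F [-0.8 -0.1 -0.3] blob [260.7 260.4] [ 21  18 300]
0 [258.9 251.9]
0.01 [258.8 260.8]
```

To row units: 0.005 m / 0.75 = 0.0067, 0.004 m / 0.75 = 0.0053.

Request:
{"op": "move_arm", "data": {
  "moves": [
    {"tx": 0, "ty": 0.0013, "tz": 0, "roll": 0, "grip": 0.3},
    {"tx": 0, "ty": 0.004, "tz": 0, "roll": 0, "grip": 0.3},
    {"tx": 0, "ty": 0.0067, "tz": 0, "roll": 0, "grip": 0.3},
    {"tx": 0, "ty": 0.0067, "tz": 0, "roll": 0, "grip": 0.3},
    {"tx": 0, "ty": 0.0053, "tz": 0, "roll": 0, "grip": 0.3}
  ],
  "force": 20
}}

```text
time: 6.95
eef_pos: [0.4923, 0.0636, 0.1446]
ee_rot: [-0.021, 1.0, -0.0, 0.0]
wrist_force: [0.1, 0.7, 0.3]
gripper_width: 0.299
finger_force: 0.1
```

```bash
python3 kz.py
```

```text
t 6.95 pos [0.4923 0.0636 0.1446] F [0.1 0.7 0.3] blob [258.4 260.7] [ 20  18 299]
0 [258.9 252.3]
0.01 [258.8 261.2]
```

Request:
{"op": "move_arm", "data": {
  "moves": [
    {"tx": 0, "ty": 0.0013, "tz": 0, "roll": 0, "grip": 0.3},
    {"tx": 0, "ty": 0.0033, "tz": 0, "roll": 0, "grip": 0.3},
    {"tx": 0, "ty": 0.0033, "tz": 0, "roll": 0, "grip": 0.3},
    {"tx": 0, "ty": 0.002, "tz": 0, "roll": 0, "grip": 0.3},
    {"tx": 0, "ty": 0.002, "tz": 0, "roll": 0, "grip": 0.3}
  ],
  "force": 20
}}

```text
time: 7.62
eef_pos: [0.4922, 0.0656, 0.1447]
ee_rot: [-0.021, 1.0, 0.0, -0.0]
wrist_force: [-0.3, -0.1, -0.1]
gripper_width: 0.3
finger_force: 0.2
```

```bash
python3 kz.py
```

```text
t 7.625 pos [0.4922 0.0656 0.1447] F [-0.3 -0.1 -0.1] blob [258.5 259.7] [ 20  18 300]
0 [258.9 252.2]
0.01 [258.8 261.2]
```

To row units: 0.0025 m / 0.75 = 0.0033, 0.001 m / 0.75 = 0.0013.

Request:
{"op": "move_arm", "data": {
  "moves": [
    {"tx": 0, "ty": 0.0013, "tz": 0, "roll": 0, "grip": 0.3},
    {"tx": 0, "ty": 0.0033, "tz": 0, "roll": 0, "grip": 0.3},
    {"tx": 0, "ty": 0.0033, "tz": 0, "roll": 0, "grip": 0.3},
    {"tx": 0, "ty": 0.0013, "tz": 0, "roll": 0, "grip": 0.3},
    {"tx": 0, "ty": 0.0013, "tz": 0, "roll": 0, "grip": 0.3}
  ],
  "force": 20
}}

```text
time: 8.3
eef_pos: [0.4921, 0.0664, 0.1446]
ee_rot: [-0.021, 1.0, 0.0, -0.0]
wrist_force: [0.4, 0.0, -0.5]
gripper_width: 0.302
finger_force: 0.0
```

```bash
python3 kz.py
```

```text
t 8.3 pos [0.4921 0.0664 0.1446] F [ 0.4  0.  -0.5] blob [260.6 252. ] [ 20  17 268]
0 [258.9 252.4]
0.01 [258.8 261.3]
```

The knob's row fell from about 260 to 252, which is the home height, so the pin dropped in. I'll open, rise clear and check.

To row units: -0.03 m / 0.75 = -0.04, -0.01 m / 0.75 = -0.0133.

Request:
{"op": "move_arm", "data": {
  "moves": [
    {"tx": 0, "ty": 0.0007, "tz": 0, "roll": 0, "grip": 0.6},
    {"tx": 0, "ty": 0.0007, "tz": 0, "roll": 0, "grip": 0.6},
    {"tx": 0, "ty": 0.0007, "tz": 0, "roll": 0, "grip": 0.6},
    {"tx": 0, "ty": 0.0007, "tz": -0.0133, "roll": 0, "grip": 0.6},
    {"tx": 0, "ty": 0.0007, "tz": -0.04, "roll": 0, "grip": 0.6}
  ],
  "force": 20
}}

```text
time: 8.98
eef_pos: [0.4915, 0.0668, 0.1747]
ee_rot: [-0.021, 1.0, 0.0, -0.001]
wrist_force: [0.7, -0.0, 0.2]
gripper_width: 0.598
finger_force: 0.0
```

To row units: -0.1 m / 0.75 = -0.1333, -0.08 m / 0.75 = -0.1067.

Request:
{"op": "move_arm", "data": {
  "moves": [
    {"tx": 0, "ty": 0, "tz": -0.0267, "roll": 0, "grip": 0.6},
    {"tx": 0.0133, "ty": 0, "tz": -0.0667, "roll": 0, "grip": 0.6},
    {"tx": 0.0533, "ty": 0, "tz": -0.1067, "roll": 0, "grip": 0.6},
    {"tx": 0.0933, "ty": 0, "tz": -0.1333, "roll": 0, "grip": 0.6},
    {"tx": 0.1067, "ty": 0, "tz": -0.1333, "roll": 0, "grip": 0.6}
  ],
  "force": 20
}}

```text
time: 9.6
eef_pos: [0.4125, 0.0635, 0.2773]
ee_rot: [-0.021, 1.0, 0.0, 0.002]
wrist_force: [0.1, 0.4, -0.0]
gripper_width: 0.596
finger_force: 0.0
```

```bash
python3 sh.py; python3 - <<'E'
from h import *
c=cam("side");s=cam("scene");w=cam("wrist")
f=lambda c,x,y:cv2.resize(c["img"][y:y+150,x:x+130],None,fx=3,fy=3,interpolation=cv2.INTER_CUBIC)
cv2.imwrite("pics/end.png",np.hstack([f(c,185,130),f(s,195,150)])[:,:,::-1])
for l in(0,.01):
  for n,cc,x,y in(("side",c,185,130),("scene",s,195,150)): print(l,n,((proj(cc,[.4914,.067,.142+l])-[x,y]+.33)*3).round(0)+([390,0] if n=="scene" else 0))
E
```

```text
t 9.6 pos [0.4125 0.0635 0.2773] w 0.5961478916593574 F [ 0.1  0.4 -0. ]
y ang 92.423017245916 axes
 [[-0.999 -0.042  0.005]
 [-0.042  0.999  0.   ]
 [-0.005 -0.    -1.   ]]
0 side [146. 164.]
0 scene [652. 139.]
0.01 side [146. 156.]
0.01 scene [652. 132.]
```

View pics/end.png

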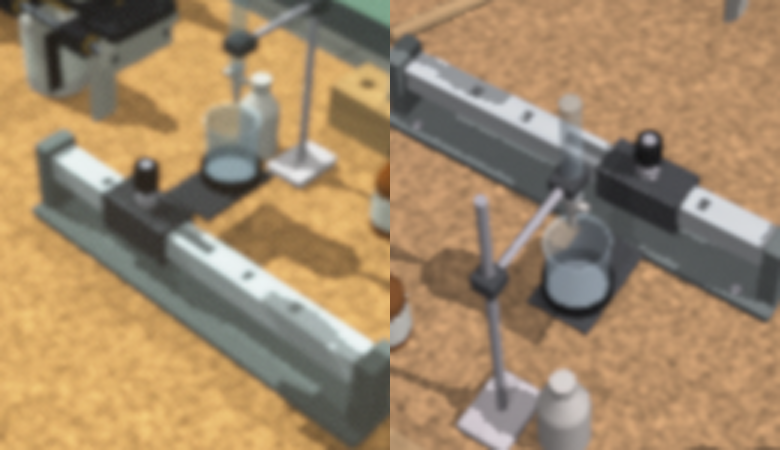

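The knob's top is at side crop (147,163) and scene crop (650,138), which match the predicted home positions (146,164) and (652,139). The beaker sits under the nozzle and the gripper is clear of everything.

```bash
python3 -c "
from rig import manip
print(manip.close_job())"
```

```text
the job is handed in; nothing more can be done
None
```

The sleeve is locked in the +70 mm hole with the beaker under the burette's nozzle, the plunger sits at its home height in the camera views, the knob is free, and the job is handed in at about 10 s; no verdict was returned.

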